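Refit the sprung roller in the lab roller track

TASK

The middle roller of the small roller track has been taken out and lies in its cradle. Fit it back: put one pin into its socket in the bearing yoke, push to squeeze the spring so that the other end goes down between the two blocks, and let it spring out so that both pins sit fully in their sockets. Feel your way and push gently, never with more than 20 newtons, so that nothing is jammed against the yoke, and leave the bottle, dish and jar where they stand.

Things in the scene. Friction and masses are not known exactly. Their poses are not given: they have to be found in the camera images.
- track: Fixed roller track on the bench, 216 mm long (its x axis), 140 mm wide (y), 74 mm high; origin on the bench under its middle. Two aluminium rails along x at y = +56 to +70 and -56 to -70 mm, tops 71 mm above the bench, each broken at the middle, where a grey U-shaped bearing yoke stands between them. Rollers 28 mm in diameter are in place at x = +80 and -80 mm. All stands still under load.
- slot_center (a point): Middle of the empty place, 60 mm above the bench; axes as the track's. The yoke's two bearing blocks (40 mm along x, 14 mm thick, tops 71 mm high) face each other across it, inner faces 112 mm apart. The yoke is clamped up to 12 mm off this point along +y or -y: where is not measured and has to be felt. Free space between the blocks down to 30 mm above the bench.
- socket_line (a point): The same point, with the same axes; the sockets lie on the line through it along y. Each is a blind round hole in the inner face of a bearing block, 12 mm in diameter, 7 mm deep, with a 2 mm chamfer, 60 mm above the bench and 11 mm below the block's top, closed above. From socket bottom to socket bottom: 126 mm.
- cradle: Fixed white cradle, foot 56 x 100 x 8 mm; origin on the bench under its middle. Two V saddles 10 mm thick at y = +36 and -36 mm carry the roller with its axis along the cradle's y, 45 mm above the bench. Between the saddles it is free down to the foot.
- roller_center (a point): Centre of the loose roller: grey tube 28 mm in diameter, 98 mm long along its y axis; about 140 g. A rigid 8 mm steel pin sticks out 9 mm at the -y end, a sprung 8 mm steel pin 23 mm at the +y end. Over the tips: 130 mm free, 116 mm fully squeezed. It fits either way round; in place its middle is 5 mm from the middle between the blocks, toward the block that takes the rigid pin.
- rigid_tip (a point): Flat end of the rigid pin, 58 mm from the roller's centre along its -y axis; its edge has a 1 mm chamfer.
- sprung_tip (a point): Round end of the sprung pin, 72 mm from the roller's centre along its +y axis when free, 58 mm at the hard stop of its 14 mm travel. The spring pushes with 2 N when free and 0.8 N more for every mm (8 N at 7.5 mm, 10.8 N at 11 mm, 13.2 N at 14 mm). In place it is squeezed by 4 mm. To pass the other block it must be squeezed by more than 11 mm, with one pin on the bottom of its socket.
- dye_bottle: Small brown dropper bottle, 27 mm in diameter and 88 mm high, standing on the bench; origin at its foot. Leave it alone.
- hex_dish: Grey six-sided dish, 87 x 99 x 24 mm; origin at its foot. Leave it alone.
- wax_jar: Jar with red lid, 70 mm in diameter and 84 mm high; origin at its foot. Leave it alone.
Mind the look-alikes: they are no part of the job. Of the things shaped like the cradle, the white one is meant.

How it is judged:
By the outcome, as a careful person would: the job done as asked, in the order asked, and still so for the second after the job is handed in, with the robot touching nothing.
It also fails if it takes over 53 s, if anything falls off the work surface, if the arm or the gripper's body presses on something with over 40 N, if the wrist force passes 120 N, or if a joint passes its speed limit or range.

ROBOT

A 6-joint arm with a two-finger parallel gripper is mounted at the origin on a cart in front of the work surface, level with it; the furniture and walls round the work are solid. World frame = base frame: x ahead of the robot, y to its left, z up, the work surface at z = 0. Lengths are in m, angles in rad, forces in N, time in s.
With the tool pointing down it reaches from about 0.25 to 0.725 m from the base axis. Payload 4 kg.
Tool frame: the origin (TCP) lies on the centre line of the jaws, within the pads' length; the fingertips stand 11 mm ahead of it and the grasp point (between the pads) lies 8 mm behind it (bot.nose_length is the distance from the TCP to the fingertips, in m); z points along the fingers, y is the direction in which the jaws open and shut (so a half turn about z gives the same grasp; the last joint's range is limited). The gripper opens to 85 mm and grips with 20 to 120 N. Pads are 22 mm wide; open, the fingers measure 114 mm over their backs; the gripper's body (76 mm by 85 mm) begins 54 mm behind the grasp point. The pads swing forward as they close: fully open they stand 13 mm farther back than shut.
Start: joints at [-1.178, 0.241, 0.005, 1.335, 0, 1.571], TCP at [0.191, -0.462, 0.242] pointing down, gripper open.
Joint ranges: [-2.72, 2.72], [-1.05, 1.87], [-1.09, 1.28], [-1.99, 2.15], [-1.42, 1.44], [-3.14, 3.14]. Speed limits (rad/s): [2.79, 2.79, 3.14, 3.14, 3.14, 3.14].

INTERFACE

Orientations are given as a unit quaternion [x, y, z, w].
In Python, from workcell import bot gives the robot as it stands.
- The arm moves only by the tool play_rows, never from a script. Its argument "plan" is one flat list of numbers, 6 for each row, row after row: the shift along the tool's x, y, z in mm, then the turn, a rotation vector about the tool's x, y, z in rad. A call has 1 to 20 rows; each row shifts and turns the commanded pose from where the row before left it, along the tool's axes as they then stand; what a row does not reach is not made up. A row lasts 1/8 s, in which the tool goes at most 62.5 mm and 10.7 degrees, less where a joint would pass 70% of its speed; a pose out of reach is approached as far as the arm can. A call with a gripper value outside its range is refused whole. "hand" is the opening in per cent of the stroke, from 0 (shut) to 100 (fully open), set as the call begins (left out, the last holds). The fingers move at their own pace and stop on an object; the grip force is fixed at half the most. Time passes only in rows, so rows that do not move let the fingers close. It gives the time, the measured TCP pose, the force and the opening at its end, in the units of the state.
- bot.get_obs(): the state, without advancing time (a new reading comes with each control period).
- bot.camera(name): name is "scene" or "top" or "wrist"; returns a dict with "frame" (480x640x3 uint8, blue, green, red), "range_z" (480x640 float32, m along the optical axis (not along the pixel's ray), 0 where there is no reading), "K" (3x3 intrinsics, pixels), "dist" ([k1, k2, p1, p2, k3] as OpenCV has them; the pictures are not rectified), "cam_to_world" (4x4, takes a point from camera to world coordinates). Camera axes: x right, y down, z forward; pixel columns grow to the right and rows downward; lengths in m; the calibration is good to about 2 mm. A picture is of the moment at which its call begins.
- bot.job_done(): hands the job in, once; it reports no verdict.
Trained networks look in the newest picture that a camera, given by its name, has taken for a name from the list of things; names that differ only in an ending like _2 or _b are one class to them, and where a whole thing is asked for, a point or a joint stands for the part that bears it (a point fixed in the world has none). Each returns a list of dicts, best first, with "p" (0 to 1); they miss things now and then, are a little off and sometimes report something else, mostly with a low value. They report only what shows in the picture. A call takes as long as a camera call. They do not tell look-alikes from the thing itself.
- bot.outline_of(query, camera): "mask" (480x640 bool, what is visible of it) and "point" ([row, column] in pixels, amid what is visible of it).
The state is a dict: "clock": time; "joint_pos": joint angles; "joint_vel": joint speeds; "tau": joint torques, N m; "eef_pos": TCP position; "tool_rot": TCP orientation; "ft_force": force on the tool from outside, world axes, zero at the start; "ft_torque": the same for the moment, N m; "grip_width": finger opening in m.
Only numpy, scipy, OpenCV 4.12 (cv2) and the standard library are available. Lean on these libraries where they do the work, as an engineer would, in place of code of your own. Each camera call takes 0.05 s, during which the arm holds its last target.

## Working session

There is one attempt and no reset: what is moved stays moved. The work goes in short steps, Python scripts to look and compute and a tool call to move; the robot and the scene stay as the last step left them, time stands still between calls to the robot, and variables do not carry over. Pictures are saved under pics/ and viewed, and the job is handed in when it is done.

Besides the shell and the picture viewer there is one more tool, called as a command line: name --argument value ..., lists and objects as JSON in quotes. play_rows: Moves the arm, as the interface text tells. Its arguments: {"type":"object","properties":{"plan":{"type":"array","items":{"type":"number"}},"hand":{"type":"number"}},"required":["plan"]}

```bash
ls; mkdir -p pics; python3 - <<'E'
from workcell import bot
import cv2,numpy as np
o=bot.get_obs()
for k,v in o.items(): print(k,np.round(v,3))
for n in ["scene","top"]:
    c=bot.camera(n); cv2.imwrite(f"pics/{n}0.png",c["frame"]); print(n,np.round(c["cam_to_world"],3).tolist(),c["K"].tolist(),c["dist"])
E
```

```text
pics
clock 0.0
joint_pos [-1.178  0.241  0.004  1.335 -0.     1.571]
joint_vel [-0.001  0.001 -0.001  0.     0.001  0.   ]
tau [-2.0000e-03 -3.7232e+01  2.5241e+01  1.7000e-02 -0.0000e+00  0.0000e+00]
eef_pos [ 0.191 -0.461  0.241]
tool_rot [ 0.981  0.195 -0.    -0.001]
ft_force [-0.178 -0.245 -0.876]
ft_torque [-0.014  0.027 -0.028]
grip_width 0.085
scene [[0.475, -0.364, 0.801, -0.653], [-0.88, -0.194, 0.433, -0.623], [-0.002, -0.911, -0.412, 0.715], [0.0, 0.0, 0.0, 1.0]] [[619.5173663173634, 0.0, 318.15414951231946], [0.0, 619.5173663173634, 229.78422455148726], [0.0, 0.0, 1.0]] [0.04359611 0.         0.         0.         0.        ]
top [[-0.027, -0.998, 0.058, 0.521], [-1.0, 0.027, 0.003, 0.062], [-0.005, -0.058, -0.998, 1.539], [0.0, 0.0, 0.0, 1.0]] [[525.5168268640432, 0.0, 314.2049908906302], [0.0, 525.5168268640432, 231.21319086343962], [0.0, 0.0, 1.0]] [-0.06483748  0.          0.          0.          0.        ]
```

View pics/scene0.png

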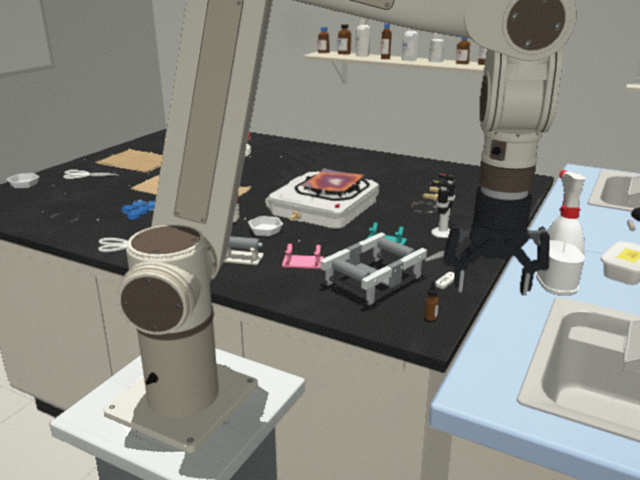

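View pics/top0.png

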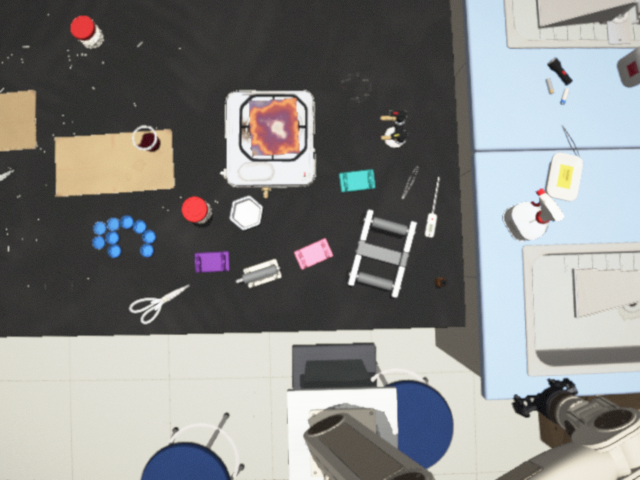

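```bash
cat > h.py <<'E'
from workcell import bot
import cv2,numpy as np
def pix2w(c,uv,z=None):
    K,d,T=c["K"],c["dist"],c["cam_to_world"]
    uv=np.asarray(uv,float).reshape(-1,2)
    n=cv2.undistortPoints(uv.reshape(-1,1,2),K,np.asarray(d)).reshape(-1,2)
    r=np.c_[n,np.ones(len(n))]
    if z is None:
        ij=np.round(uv).astype(int); D=c["range_z"][ij[:,1],ij[:,0]]
        P=r*D[:,None]
        return P@T[:3,:3].T+T[:3,3]
    R=r@T[:3,:3].T
    s=(z-T[2,3])/R[:,2]
    return T[:3,3]+R*s[:,None]
def cloud(c,mask):
    v,u=np.nonzero(mask&(c["range_z"]>0))
    return pix2w(c,np.c_[u,v]),np.c_[u,v]
E
python3 - <<'E'
from h import *
c=bot.camera("top")
f=c["frame"]
cv2.imwrite("pics/topcrop.png",cv2.resize(f[190:310,180:450],None,fx=2.96,fy=2.96,interpolation=cv2.INTER_CUBIC))
np.savez("top0.npz",**c)
for q in ["track","cradle","roller_center","rigid_tip","sprung_tip","dye_bottle","hex_dish","wax_jar"]:
    for d in bot.outline_of(q,"top")[:5]:
        P,_=cloud(c,d["mask"])
        print(q,round(d["p"],2),np.round(d["point"],0),d["mask"].sum(),np.round(np.median(P,0),3),np.round(P[:,2].max(),3))
E
```

```text
track 0.7 [257. 381.] 2145 [ 0.536 -0.12   0.067] 0.083
track 0.43 [274. 259.] 333 [0.492 0.22  0.055] 0.066
cradle 0.91 [256. 312.] 651 [0.544 0.073 0.008] 0.048
cradle 0.85 [263. 210.] 661 [0.528 0.369 0.008] 0.047
cradle 0.57 [274. 267.] 330 [0.486 0.22  0.008] 0.055
cradle 0.57 [180. 358.] 609 [ 0.754 -0.063  0.008] 0.046
cradle 0.28 [277. 260.] 379 [0.491 0.227 0.055] 0.066
roller_center 0.8 [274. 262.] 336 [0.49  0.229 0.055] 0.066
rigid_tip 0.68 [274. 259.] 427 [0.491 0.224 0.054] 0.066
rigid_tip 0.6 [252. 377.] 2442 [ 0.539 -0.121  0.066] 0.083
dye_bottle 0.6 [254. 382.] 2183 [ 0.537 -0.118  0.067] 0.083
hex_dish 0.61 [216. 245.] 761 [0.67  0.267 0.004] 0.03
wax_jar 0.74 [210. 196.] 614 [0.675 0.397 0.082] 0.092
```

View pics/topcrop.png

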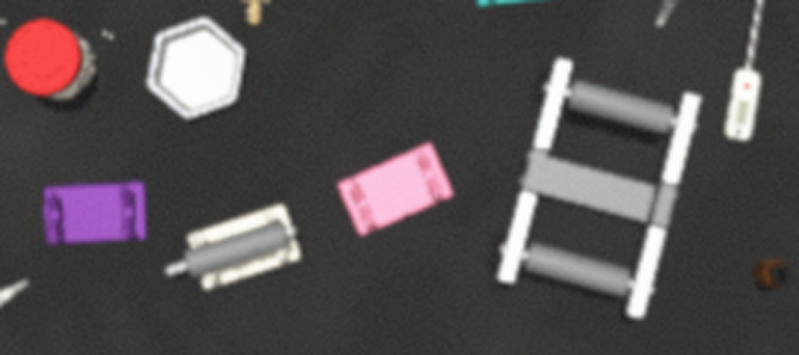

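```bash
python3 - <<'E'
from h import *
c=dict(np.load("top0.npz"))
P=pix2w(c,np.stack(np.meshgrid(range(640),range(480)),-1).reshape(-1,2)[:]).reshape(480,640,3)
def rect(m,n):
    Q=P[m][:,:2].astype(np.float32)*1000
    r=cv2.minAreaRect(Q); print(n,m.sum(),np.round(r[0],1),np.round(r[1],1),round(r[2],1),"z",np.round(np.percentile(P[m][:,2],[5,50,95])*1000,1))
U,V=np.meshgrid(range(640),range(480))
box=(U>340)&(U<425)&(V>200)&(V<305)
rect(box&(P[...,2]>.05),"track")
f=c["frame"].astype(int); br=f.min(2)
rect(box&(P[...,2]>.05)&(br>200),"rails")
rect(box&(P[...,2]>.05)&(br>130)&(br<190),"yoke")
rect((U>230)&(U<290)&(V>255)&(V<295)&(P[...,2]>.03)&(br<170),"roller")
rect((U>230)&(U<290)&(V>255)&(V<295)&(P[...,2]>.005),"cradle")
w=bot.camera("wrist"); cv2.imwrite("pics/w0.png",w["frame"])
o=bot.get_obs()
from scipy.spatial.transform import Rotation as R
T=np.eye(4);T[:3,:3]=R.from_quat(o["tool_rot"]).as_matrix();T[:3,3]=o["eef_pos"]
print(np.round(np.linalg.inv(T)@w["cam_to_world"],3), w["K"],w["dist"])
E
```

```text
track 1595 [553.2 -74.3] [243.1 215.8] 73.2 z [59.3 69.7 76.2]
rails 616 [ 540.1 -121.2] [143.8 214. ] 73.2 z [61.  69.7 75. ]
yoke 660 [549.5 -72. ] [242.8 211.2] 74.1 z [61.5 70.8 76.4]
roller 338 [500.3 178.7] [ 38.5 236.4] 10.3 z [44.8 54.9 62.6]
cradle 732 [485.8 189.1] [247.9 108.3] 86.1 z [ 5.5 45.2 60.9]
[[ 0.001 -0.951 -0.308  0.078]
 [ 1.     0.001  0.     0.   ]
 [ 0.    -0.308  0.951 -0.131]
 [ 0.     0.     0.     1.   ]] [[401.82925683   0.         313.92486384]
 [  0.         401.82925683 240.75209001]
 [  0.           0.           1.        ]] [-0.06681228  0.          0.          0.          0.        ]
```

View pics/w0.png

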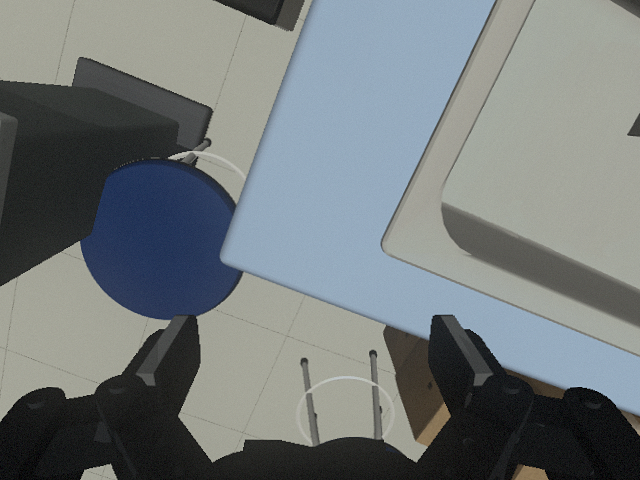

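```bash
cat >> h.py <<'E'
from scipy.spatial.transform import Rotation as R, Slerp
def down(yawx,tilt=0):
    """tool x at yawx deg in plane, z down; tilt deg: rotate about tool y (positive raises -? )"""
    a=np.radians(yawx); x=np.array([np.cos(a),np.sin(a),0]); z=np.array([0,0,-1.]); y=np.cross(z,x)
    return R.from_matrix(np.c_[x,y,z])*R.from_euler('y',tilt,degrees=True)
def plan(p1,r1,n,p0=None,r0=None):
    o=bot.get_obs()
    if p0 is None: p0=o["eef_pos"]; r0=R.from_quat(o["tool_rot"])
    p0=np.array(p0);p1=np.array(p1)
    s=Slerp([0,1],R.concatenate([r0,r1])); 
    out=[]
    for i in range(n):
        a,b=s(i/n),s((i+1)/n)
        d=a.inv().apply((p1-p0)/n*1000); w=(a.inv()*b).as_rotvec()
        out+=[*np.round(d,1),*np.round(w,3)]
    print(np.array(out).reshape(-1,6).tolist())
E
python3 - <<'E'
from h import *
plan([.54,-.121,.24],down(73.2),9)
E
```

```text
[[50.3, -20.2, 0.3, -0.0, -0.0, -0.098], [52.0, -15.1, 0.3, -0.0, -0.0, -0.098], [53.3, -10.0, 0.3, -0.0, -0.0, -0.098], [54.0, -4.7, 0.3, -0.0, -0.0, -0.098], [54.2, 0.6, 0.3, -0.0, -0.0, -0.098], [53.8, 6.0, 0.3, -0.0, -0.0, -0.098], [53.0, 11.2, 0.3, -0.0, -0.0, -0.098], [51.6, 16.4, 0.3, -0.0, -0.0, -0.098], [49.8, 21.3, 0.3, -0.0, -0.0, -0.098]]
```

play_rows --plan '[50.3, -20.2, 0, 0, 0, -0.098, 52, -15.1, 0, 0, 0, -0.098, 53.3, -10, 0, 0, 0, -0.098, 54, -4.7, 0, 0, 0, -0.098, 54.2, 0.6, 0, 0, 0, -0.098, 53.8, 6, 0, 0, 0, -0.098, 53, 11.2, 0, 0, 0, -0.098, 51.6, 16.4, 0, 0, 0, -0.098, 49.8, 21.3, 0, 0, 0, -0.098, 0, 0, 0, 0, 0, 0]'

```text
clock: 1.85
eef_pos: [0.5426, -0.1186, 0.2416]
tool_rot: [0.802, 0.597, 0.0, -0.0]
ft_force: [0.2, -0.5, -0.1]
grip_width: 0.0856
```

```bash
python3 - <<'E'
from h import *
o=bot.get_obs(); print(o["clock"],o["eef_pos"],o["joint_pos"])
c=bot.camera("wrist"); np.savez("w1.npz",**c); cv2.imwrite("pics/w1.png",c["frame"])
E
```

```text
1.85 [ 0.54257087 -0.11857489  0.24164139] [-2.15465995e-01  3.51457743e-01  1.55647607e-01  1.37480150e+00
  5.81311798e-04  1.64579220e+00]
```

View pics/w1.png

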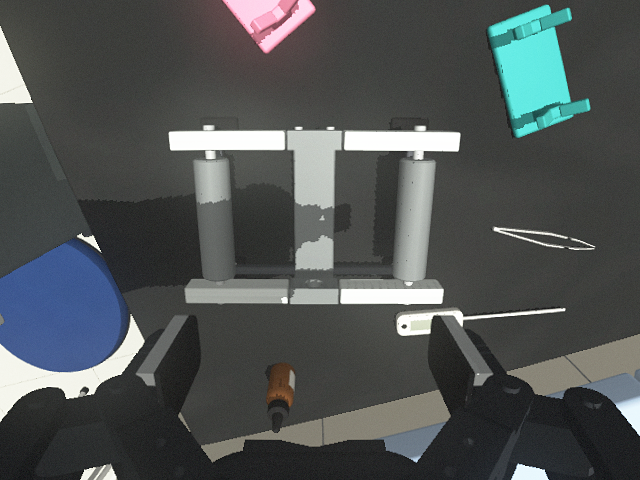

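```bash
python3 - <<'E'
from h import *
c=dict(np.load("w1.npz"))
g=np.stack(np.meshgrid(range(640),range(480)),-1).reshape(-1,2)
P=pix2w(c,g).reshape(480,640,3)*1000
U,V=np.meshgrid(range(640),range(480))
box=(U>160)&(U<470)&(V>110)&(V<312)
m=box&(P[...,2]>67)&(P[...,2]<80)
r=cv2.minAreaRect(P[m][:,:2].astype(np.float32)); print(m.sum(),r,np.percentile(P[m][:,2],[5,50,95]))
f=c["frame"]
hi=cv2.resize(f[120:310,165:465],None,fx=2.6,fy=2.6,interpolation=cv2.INTER_CUBIC); cv2.imwrite("pics/w1c.png",hi)
# in track frame
yaw=np.radians(r[2]-90 if r[2]>45 else r[2]); print(np.degrees(yaw))
ex=np.array([np.cos(yaw),np.sin(yaw)]);ey=np.array([-ex[1],ex[0]])
D=P[...,:2]-np.array(r[0]); X=D@ex;Y=D@ey
Z=P[...,2]
for lo,hi_ in [(-105,-70),(-60,-25),(-18,-6),(-6,6),(6,18),(25,60),(70,105)]:
    for s in (1,-1):
        k=box&(Z>66)&(Z<80)&(X>lo)&(X<hi_)&(Y*s>48)
        print(lo,hi_,s,k.sum(),np.round(np.percentile(Y[k],[1,50,99]),1),np.round(np.median(Z[k]),1))
for y in range(-80,81,4):
    k=box&(abs(X)<10)&(abs(Y-y)<2); print(y,k.sum(),np.round(np.median(Z[k]),0) if k.any() else None,end=' | ')
E
```

```text
16522 ((540.583740234375, -122.95471954345703), (140.47857666015625, 216.59072875976562), 73.37118530273438) [68.1886061  70.32628073 73.01190318]
-16.628814697265625
-105 -70 1 918 [48.2 63.  70.1] 70.0
-105 -70 -1 675 [-68.7 -61.1 -48.4] 69.9
-60 -25 1 946 [56.  63.3 69.9] 70.1
-60 -25 -1 722 [-69.6 -61.6 -55.2] 69.9
-18 -6 1 328 [56.8 63.4 70.3] 70.2
-18 -6 -1 259 [-69.3 -61.5 -55. ] 70.0
-6 6 1 322 [56.  63.3 69.8] 70.2
-6 6 -1 238 [-69.2 -61.6 -54.9] 69.9
6 18 1 322 [56.1 63.3 69.8] 70.3
6 18 -1 258 [-69.2 -61.5 -55. ] 70.0
25 60 1 948 [56.1 63.4 69.9] 70.2
25 60 -1 715 [-69.5 -61.6 -55.4] 69.9
70 105 1 964 [48.4 63.  70.2] 70.1
70 105 -1 712 [-69.5 -61.8 -48.5] 70.0
-80 0 None | -76 0 None | -72 0 None | -68 93 70.0 | -64 102 70.0 | -60 302 40.0 | -56 386 54.0 | -52 88 23.0 | -48 86 23.0 | -44 89 23.0 | -40 90 23.0 | -36 88 23.0 | -32 94 23.0 | -28 93 23.0 | -24 95 23.0 | -20 89 23.0 | -16 89 23.0 | -12 101 23.0 | -8 95 23.0 | -4 90 23.0 | 0 101 23.0 | 4 95 23.0 | 8 95 23.0 | 12 103 23.0 | 16 93 23.0 | 20 106 23.0 | 24 94 23.0 | 28 107 23.0 | 32 111 23.0 | 36 98 23.0 | 40 116 23.0 | 44 113 23.0 | 48 100 23.0 | 52 50 23.0 | 56 76 70.0 | 60 162 70.0 | 64 141 70.0 | 68 213 70.0 | 72 143 -0.0 | 76 110 -1.0 | 80 87 -1.0 |
```

View pics/w1c.png

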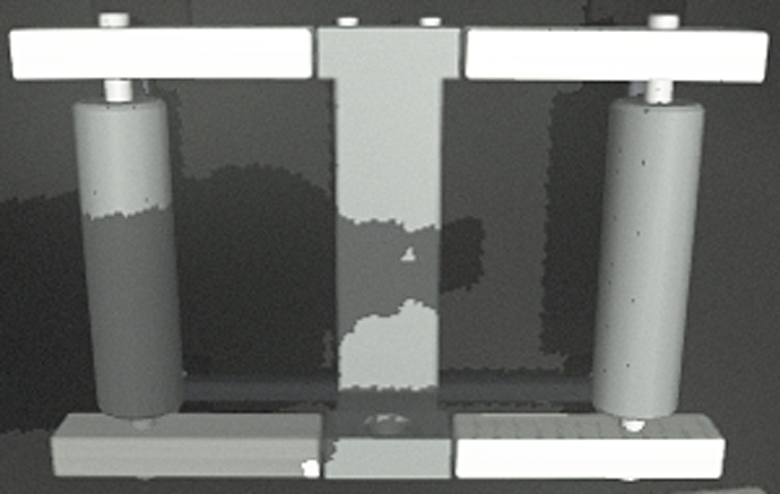

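```bash
python3 - <<'E'
from h import *
plan([.488,.222,.205],down(109),7)
E
```

```text
[[44.6, -21.4, 5.2, -0.0, 0.0, -0.089], [46.3, -17.3, 5.2, -0.0, 0.0, -0.089], [47.7, -13.1, 5.2, -0.0, 0.0, -0.089], [48.6, -8.8, 5.2, -0.0, 0.0, -0.089], [49.2, -4.5, 5.2, -0.0, 0.0, -0.089], [49.4, -0.0, 5.2, -0.0, 0.0, -0.089], [49.2, 4.4, 5.2, -0.0, 0.0, -0.089]]
```

play_rows --plan '[44.6, -21.4, 5.2, 0, 0, -0.089, 46.3, -17.3, 5.2, 0, 0, -0.089, 47.7, -13.1, 5.2, 0, 0, -0.089, 48.6, -8.8, 5.2, 0, 0, -0.089, 49.2, -4.5, 5.2, 0, 0, -0.089, 49.4, 0, 5.2, 0, 0, -0.089, 49.2, 4.4, 5.2, 0, 0, -0.089, 0, 0, 0, 0, 0, 0]'

```text
clock: 2.9
eef_pos: [0.4876, 0.222, 0.2055]
tool_rot: [0.581, 0.814, -0.0, -0.0]
ft_force: [0.0, -0.3, -0.1]
grip_width: 0.0854
```

```bash
python3 - <<'E'
from h import *
o=bot.get_obs(); print(o["clock"],o["eef_pos"],o["joint_pos"])
c=bot.camera("wrist"); np.savez("w2.npz",**c); cv2.imwrite("pics/w2.png",c["frame"])
for q in ["roller_center","cradle","rigid_tip","sprung_tip"]:
    for d in bot.outline_of(q,"wrist")[:3]:
        print(q,d["p"],d["point"],d["mask"].sum())
        np.save(f"m_{q}.npy",d["mask"]) if d["p"]>.5 else 0
E
```

```text
2.9 [0.48761009 0.22200423 0.20552904] [4.27155741e-01 3.29902009e-01 3.00467481e-02 1.27178676e+00
 1.63066348e-04 1.66802748e+00]
roller_center 0.85 [211.7, 321.4] 5146
roller_center 0.29 [138.2, 325.8] 343
cradle 0.93 [374.2, 319.0] 5579
cradle 0.93 [58.7, 426.4] 9048
cradle 0.8 [210.9, 300.8] 3517
rigid_tip 0.91 [211.1, 321.7] 5159
sprung_tip 0.9 [139.4, 325.9] 343
sprung_tip 0.44 [210.1, 303.4] 3357
```

View pics/w2.png

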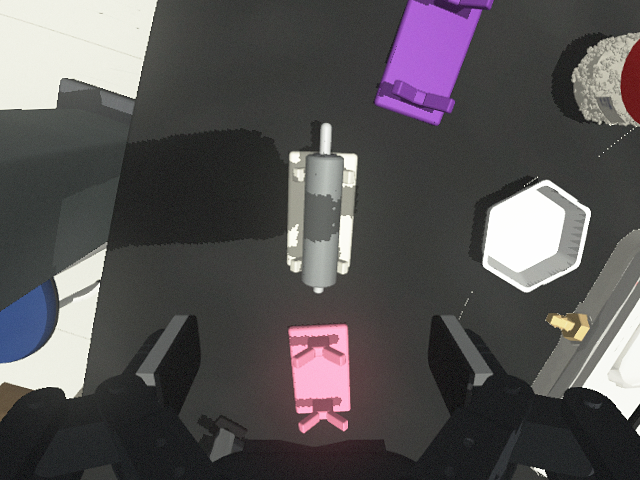

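```bash
python3 - <<'E'
from h import *
c=dict(np.load("w2.npz"))
m=np.load("m_rigid_tip.npy")
P,uv=cloud(c,m); P=P*1000
k=(P[:,2]>48)&(P[:,2]<66); 
r=cv2.minAreaRect(P[k][:,:2].astype(np.float32)); print(k.sum(),r,np.percentile(P[k][:,2],[50,95,99]))
# ridge: top points z>57 -> line
k=P[:,2]>56.5
Q=P[k]; mu=Q.mean(0); w,v=np.linalg.eigh(np.cov(Q[:,:2].T)); ax=v[:,1]*np.sign(v[1,1])
print("axis yaw",np.degrees(np.arctan2(ax[1],ax[0])),mu)
t=(Q[:,:2]-mu[:2])@ax; print(np.percentile(t,[0,1,99,100]))
lo,hi=np.percentile(t,[.5,99.5]); print("center",mu[:2]+ax*(lo+hi)/2, hi-lo)
# tips by pixels, z=45
print(pix2w(c,[[325.5,123],[318,292.5],[322.5,155],[320,287]],.045)*1000)
cv2.imwrite("pics/w2c.png",cv2.resize(c["frame"][110:310,260:390],None,fx=3,fy=3,interpolation=cv2.INTER_CUBIC))
E
```

```text
4723 ((489.724853515625, 230.49822998046875), (26.707340240478516, 126.47903442382812), 16.56209945678711) [56.07279633 58.38793252 59.02529736]
axis yaw 106.40362461658066 [491.09868363 226.41685501  57.56840736]
[-51.74032559 -49.70800544  44.58655774  45.76027761]
center [491.81207697 223.99351842] 95.32293217417853
[[471.66207492 291.76883674  45.        ]
 [509.26866054 167.29060314  45.        ]
 [477.00087674 270.15476371  45.        ]
 [509.19679162 172.33213086  45.        ]]
```

View pics/w2c.png

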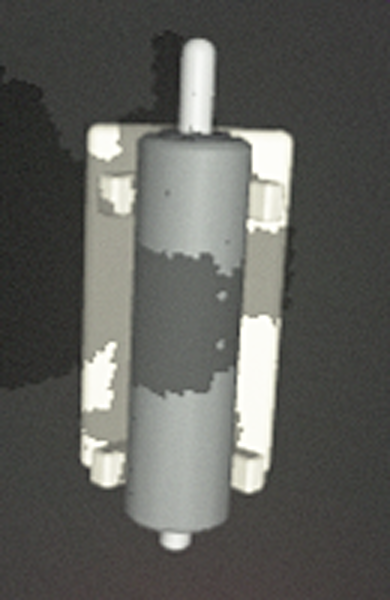

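```bash
python3 - <<'E'
from h import *
plan([.492,.2235,.10],down(106.6),3)
plan([.492,.2235,.0365],down(106.6),3,[.492,.2235,.10],down(106.6))
E
```

```text
[[1.1, 1.4, 35.4, 0.0, 0.0, 0.011], [1.1, 1.4, 35.4, 0.0, 0.0, 0.011], [1.1, 1.4, 35.4, 0.0, 0.0, 0.011]]
[[0.0, 0.0, 21.2, 0.0, 0.0, 0.0], [0.0, 0.0, 21.2, 0.0, 0.0, 0.0], [0.0, 0.0, 21.2, 0.0, 0.0, 0.0]]
```

play_rows --plan '[0.1, 1.4, 35.4, 0, 0, 0.014, 0.1, 1.4, 35.4, 0, 0, 0.014, 0.1, 1.4, 35.4, 0, 0, 0.014, 0, 0, 0, 0, 0, 0]'

```text
clock: 3.65
eef_pos: [0.4906, 0.2199, 0.0973]
tool_rot: [0.6, 0.8, -0.003, -0.002]
ft_force: [-0.2, -0.5, 1.0]
grip_width: 0.0858
```

play_rows --plan '[3, 2.3, 10, 0, 0, 0, 0, 0, 17, 0, 0, 0, 0, 0, 17, 0, 0, 0, 0, 0, 16.8, 0, 0, 0, 0, 0, 0, 0, 0, 0]'

```text
clock: 4.28
eef_pos: [0.494, 0.2257, 0.039]
tool_rot: [0.6, 0.8, -0.0, -0.0]
ft_force: [0.2, 0.1, 0.2]
grip_width: 0.0854
```

```bash
python3 - <<'E'
from h import *
o=bot.get_obs(); print(o["clock"],o["eef_pos"],R.from_quat(o["tool_rot"]).as_matrix()[:,0],o["ft_force"])
c=bot.camera("wrist"); cv2.imwrite("pics/w3.png",c["frame"])
E
```

```text
4.275 [0.49403955 0.22573284 0.03904375] [-2.81016025e-01  9.59703075e-01  3.20258481e-05] [0.21562304 0.09997262 0.22008638]
```

View pics/w3.png

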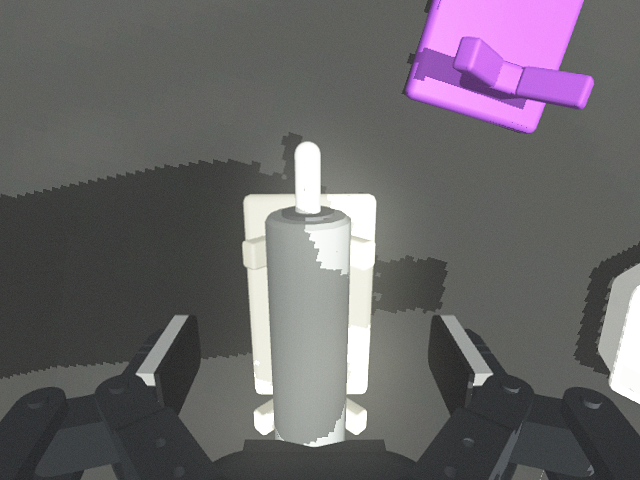

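play_rows --plan '[-1.5, -2.4, 2, 0, 0, 0, 0, 0, 0, 0, 0, 0]'

```text
clock: 4.58
eef_pos: [0.4924, 0.2237, 0.0377]
tool_rot: [0.6, 0.8, 0.001, 0.0]
ft_force: [0.4, -0.5, 0.1]
grip_width: 0.0858
```

play_rows --plan '[0, 0, 0, 0, 0, 0, 0, 0, 0, 0, 0, 0, 0, 0, 0, 0, 0, 0, 0, 0, 0, 0, 0, 0, 0, 0, 0, 0, 0, 0]' --hand 0

```text
clock: 5.2
eef_pos: [0.4927, 0.2239, 0.0373]
tool_rot: [0.599, 0.8, 0.001, 0.0]
ft_force: [0.9, 0.5, 1.3]
grip_width: 0.0261
```

play_rows --plan '[0, 0, 0, 0, 0, 0, 0, 0, 0, 0, 0, 0]'

```text
clock: 5.45
eef_pos: [0.4927, 0.2239, 0.0373]
tool_rot: [0.6, 0.8, 0.001, 0.0]
ft_force: [2.1, 1.4, 2.7]
grip_width: 0.0259
```

```bash
python3 - <<'E'
from h import *
o=bot.get_obs(); print(o["clock"],o["eef_pos"],o["grip_width"],o["ft_force"])
c=bot.camera("wrist"); cv2.imwrite("pics/w4.png",c["frame"])
E
```

```text
5.45 [0.49267463 0.22385867 0.03726284] 0.025901398556639997 [2.07917034 1.42919712 2.69699773]
```

View pics/w4.png

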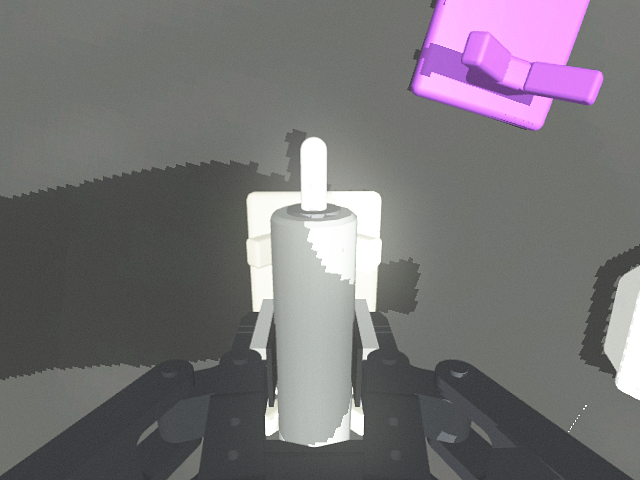

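play_rows --plan '[0, 0, -5, 0, 0, 0, 0, 0, -20, 0, 0, 0, 0, 0, -30, 0, 0, 0, 0, 0, -30, 0, 0, 0, 0, 0, -25, 0, 0, 0, 0, 0, 0, 0, 0, 0, 0, 0, 0, 0, 0, 0]'

```text
clock: 6.38
eef_pos: [0.4908, 0.2231, 0.1454]
tool_rot: [0.6, 0.8, -0.001, -0.001]
ft_force: [0.6, -0.4, -2.3]
grip_width: 0.0256
```

```bash
python3 - <<'E'
from h import *
o=bot.get_obs(); print(o["clock"],o["eef_pos"],o["grip_width"],o["ft_force"],o["ft_torque"])
c=bot.camera("wrist"); cv2.imwrite("pics/w5.png",c["frame"]); np.savez("w5.npz",**c)
E
```

```text
6.375 [0.49082083 0.22312588 0.14541662] 0.025647811352280506 [ 0.57822763 -0.36139299 -2.2730576 ] [-5.00334300e-02 -1.20473875e-03  8.36160366e-05]
```

View pics/w5.png

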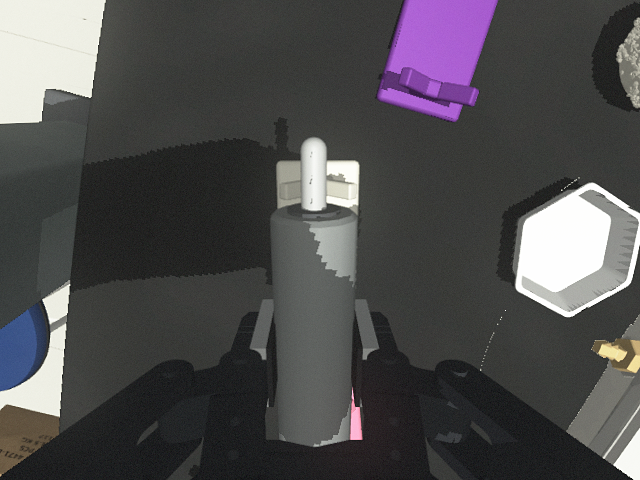

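```bash
cat >> h.py <<'E'
C0=np.array([540.6,-123.0]); YAW=73.3
ey=np.array([np.cos(np.radians(YAW)),np.sin(np.radians(YAW))]); ex=np.array([ey[1],-ey[0]])
OFF=np.array([-0.2,0,-7.7])   # roller centre in tool (mm)
def tcp_for_center(yt,z,tilt,xt=0):
    """TCP (m), rot for roller centre at track y=yt,height z (mm), tool tilt"""
    r=down(YAW,tilt); c=np.r_[C0+ey*yt+ex*xt,z]
    return (c-r.apply(OFF))/1000,r
def report(o=None):
    o=o or bot.get_obs(); r=R.from_quat(o["tool_rot"]); M=r.as_matrix()
    c=o["eef_pos"]*1000+r.apply(OFF)
    s=c+72*M[:,0]; g=c-58*M[:,0]
    f=lambda p:np.round([ (p[:2]-C0)@ex,(p[:2]-C0)@ey,p[2]],1)
    F=o["ft_force"]
    print("t %.2f"%o["clock"],"cen",f(c),"spr",f(s),"rig",f(g),"tilt %.1f"%np.degrees(np.arcsin(M[2,0])),"yaw %.1f"%np.degrees(np.arctan2(M[1,0],M[0,0])),
      "F track",np.round([F[:2]@ex,F[:2]@ey,F[2]],1),"w %.4f"%o["grip_width"])
E
python3 - <<'E'
from h import *
c=dict(np.load("w5.npz"))
o=bot.get_obs(); r=R.from_quat(o["tool_rot"]); p=o["eef_pos"]
T=c["cam_to_world"]; z=p[2]+.0077
def tf(uv,z): 
    return r.inv().apply(pix2w(c,uv,z)-p)*1000
print(tf([[313.5,137.5],[314,206]],z)) 
P=pix2w(c,np.stack(np.meshgrid(range(640),range(480)),-1).reshape(-1,2)).reshape(480,640,3)
A=r.inv().apply(P.reshape(-1,3)-p).reshape(480,640,3)*1000
for u,v in [(314,160),(314,190),(314,240),(314,300),(314,400)]: print(u,v,A[v,u])
p1,r1=tcp_for_center(-19.5,125,-15); print(p1)
plan([.4908,.2231,.16],down(106.3),1)
plan(p1,r1,8)
E
```

```text
[[71.44699281 -0.54926023 -7.72977882]
 [50.44928469 -0.38304271 -7.72106152]]
314 160 [ 65.12029921  -0.39990604 -10.82304488]
314 190 [ 56.12757307  -0.39281962 -10.84573753]
314 240 [ 43.55732284  -0.40021387 -21.15453992]
314 300 [ 23.84032204  -0.38227905 -19.84900455]
314 400 [-13.36886262  -0.35307558 -20.24258845]
[ 0.5344793  -0.14340135  0.11751061]
[[-0.0, 0.1, -14.9, -0.004, 0.0, 0.001]]
[[-45.5, -7.6, 3.5, 0.009, -0.032, 0.072], [-45.8, -4.3, 5.0, 0.009, -0.032, 0.072], [-45.8, -1.0, 6.5, 0.009, -0.032, 0.072], [-45.5, 2.4, 7.9, 0.009, -0.032, 0.072], [-45.0, 5.7, 9.3, 0.009, -0.032, 0.072], [-44.1, 9.0, 10.6, 0.009, -0.032, 0.072], [-43.0, 12.2, 11.9, 0.009, -0.032, 0.072], [-41.6, 15.4, 13.1, 0.009, -0.032, 0.072]]
```

play_rows --plan '[-45.5, -7.6, 3.5, 0.009, -0.032, 0.072, -45.8, -4.3, 5, 0.009, -0.032, 0.072, -45.8, -1, 6.5, 0.009, -0.032, 0.072, -45.5, 2.4, 7.9, 0.009, -0.032, 0.072, -45, 5.7, 9.3, 0.009, -0.032, 0.072, -44.1, 9, 10.6, 0.009, -0.032, 0.072, -43, 12.2, 11.9, 0.009, -0.032, 0.072, -41.6, 15.4, 13.1, 0.009, -0.032, 0.072, 0, 0, 0, 0, 0, 0, 0, 0, 0, 0, 0, 0]'

```text
clock: 7.68
eef_pos: [0.5345, -0.1425, 0.118]
tool_rot: [0.796, 0.591, -0.105, 0.078]
ft_force: [-0.4, 0.2, -1.7]
grip_width: 0.0258
```

```bash
python3 - <<'E'
from h import *
report()
c=bot.camera("wrist"); cv2.imwrite("pics/w6.png",c["frame"]); np.savez("w6.npz",**c)
c=bot.camera("scene"); cv2.imwrite("pics/s6.png",cv2.resize(c["frame"][190:330,300:460],None,fx=4,fy=4,interpolation=cv2.INTER_CUBIC))
E
```

```text
t 7.67 cen [ -0.2 -18.7 125.5] spr [ -0.   50.9 106.9] rig [ -0.4 -74.7 140.5] tilt -15.0 yaw 73.1 F track [-0.4  0.1 -1.7] w 0.0258
```

View pics/w6.png

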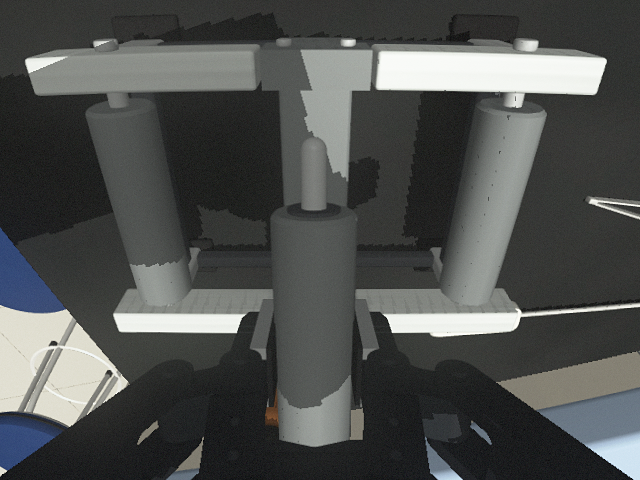

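View pics/s6.png

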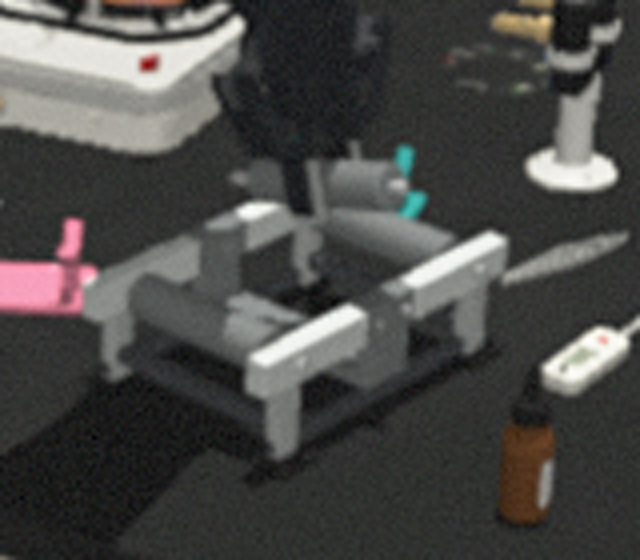

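```bash
python3 - <<'E'
from h import *
c=dict(np.load("w6.npz"))
P=pix2w(c,np.stack(np.meshgrid(range(640),range(480)),-1).reshape(-1,2)).reshape(480,640,3)*1000
D=P[...,:2]-C0; X=D@ex;Y=D@ey;Z=P[...,2]
U,V=np.meshgrid(range(640),range(480))
for lo,hi in [(-100,-85),(-60,-25),(-18,-10),(-10,0),(0,10),(10,18),(25,60),(85,100)]:
    k=(V<120)&(Z>67)&(Z<76)&(X>lo)&(X<hi); print(lo,hi,k.sum(),np.round(np.percentile(Y[k],[1,5,50,95,99]),1),np.median(Z[k]))
k=(V<120)&(Z>66)&(Z<76)&(abs(X)<35)
row=(V>60)&(V<66)&(Z>66)
for v in (55,65,75): 
    l=np.argmax; xs=X[v]; g=np.where(c["frame"][v,:-1].astype(int).sum(1)-c["frame"][v,1:].astype(int).sum(1)>60)[0]; print(v,g,np.round(xs[g],1))
cv2.imwrite("pics/w6c.png",cv2.resize(c["frame"][30:130,230:400],None,fx=4.5,fy=4.5,interpolation=cv2.INTER_CUBIC))
E
```

```text
-100 -85 1579 [47.3 49.3 63.3 69.7 70.1] 70.06818239223506
-60 -25 3866 [56.3 57.  63.6 69.7 70.1] 70.0462686019911
-18 -10 933 [56.4 57.  63.8 70.1 70.5] 70.15383433478384
-10 0 1161 [56.3 56.9 63.8 70.1 70.5] 70.17182381667422
0 10 1194 [56.3 56.9 63.7 70.1 70.5] 70.15970030965147
10 18 937 [56.3 56.9 63.7 70.  70.5] 70.15998101753324
25 60 3839 [56.1 57.1 63.6 69.7 70. ] 70.1093562126911
85 100 1564 [46.9 49.  63.1 69.6 70. ] 70.1856419778935
55 [371 372 597] [ 20.   22.3 151.2]
65 [ 46  47 253 371 604 605] [-98.5 -98.5 -22.4  20.1 106.8 157.3]
75 [254 370 371 601 602] [-22.1  20.1  22.4 108.3 158. ]
```

View pics/w6c.png

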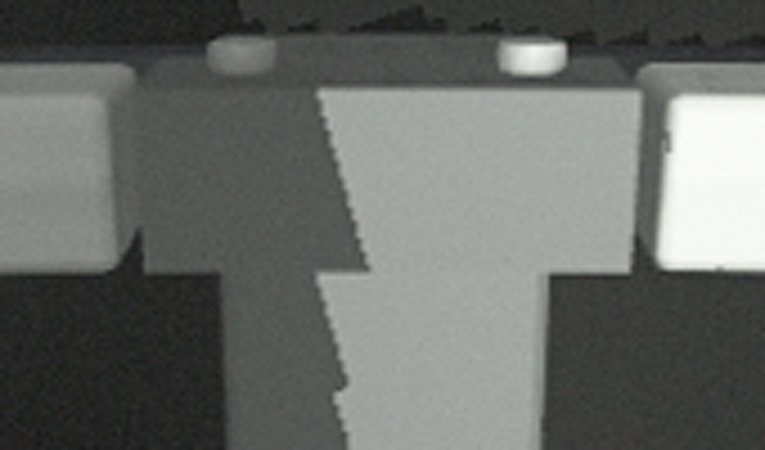

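play_rows --plan '[1, 0, 10, 0, 0, 0, 2.6, 0, 9.7, 0, 0, 0, 2.6, 0, 9.7, 0, 0, 0, 1.8, 0, 6.8, 0, 0, 0, 0, 0, 0, 0, 0, 0]'

```text
clock: 8.4
eef_pos: [0.5347, -0.1444, 0.0816]
tool_rot: [0.796, 0.591, -0.104, 0.079]
ft_force: [0.7, -0.6, -2.0]
grip_width: 0.0261
```

```bash
python3 - <<'E'
from h import *
report()
E
```

```text
t 8.40 cen [  0.5 -20.4  89. ] spr [ 0.7 49.1 70.4] rig [  0.3 -76.4 104.1] tilt -15.0 yaw 73.1 F track [ 0.8 -0.4 -2. ] w 0.0261
```

play_rows --plan '[1.3, 0, 5, 0, 0, 0, 1.4, 0, 5, 0, 0, 0, 0, 0, 0, 0, 0, 0]'

```text
clock: 8.78
eef_pos: [0.5349, -0.1444, 0.0716]
tool_rot: [0.796, 0.591, -0.104, 0.079]
ft_force: [-0.1, -0.5, -2.3]
grip_width: 0.0263
```

```bash
python3 - <<'E'
from h import *
report()
c=bot.camera("wrist"); cv2.imwrite("pics/w7.png",c["frame"]); np.savez("w7.npz",**c)
E
```

```text
t 8.78 cen [  0.7 -20.4  79.1] spr [ 0.9 49.2 60.4] rig [  0.5 -76.4  94.1] tilt -15.0 yaw 73.1 F track [ 0.  -0.5 -2.3] w 0.0263
```

View pics/w7.png

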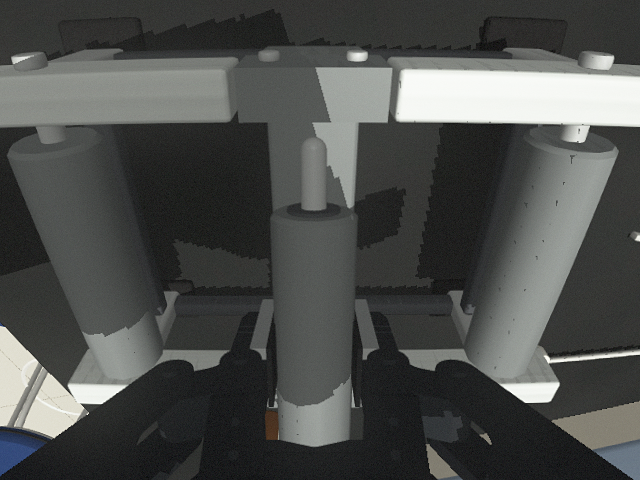

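play_rows --plan '[2.9, 0, -0.8, 0, 0, 0, 2.9, 0, -0.8, 0, 0, 0, 0, 0, 0, 0, 0, 0]'

```text
clock: 9.2
eef_pos: [0.5373, -0.1384, 0.0723]
tool_rot: [0.796, 0.591, -0.104, 0.08]
ft_force: [0.2, -0.6, -1.7]
grip_width: 0.0261
```

play_rows --plan '[1.9, 0, -0.5, 0, 0, 0, 0, 0, 0, 0, 0, 0]'

```text
clock: 9.45
eef_pos: [0.5377, -0.1367, 0.0722]
tool_rot: [0.796, 0.591, -0.104, 0.08]
ft_force: [-0.9, -0.5, -2.0]
grip_width: 0.0262
```

```bash
python3 - <<'E'
from h import *
report()
E
```

```text
t 9.45 cen [  1.1 -12.2  79.7] spr [ 1.3 57.3 61. ] rig [  0.9 -68.2  94.7] tilt -15.0 yaw 73.1 F track [-0.7 -0.7 -2. ] w 0.0262
```

play_rows --plan '[2.1, -0.6, 0.2, 0, 0, 0, 0, 0, 0, 0, 0, 0]'

```text
clock: 9.7
eef_pos: [0.5375, -0.1346, 0.0713]
tool_rot: [0.796, 0.591, -0.104, 0.079]
ft_force: [0.2, 1.4, -2.4]
grip_width: 0.0259
```

play_rows --plan '[1.9, 0, -0.5, 0, 0, 0, 0, 0, 0, 0, 0, 0]'

```text
clock: 9.95
eef_pos: [0.5383, -0.1328, 0.0714]
tool_rot: [0.796, 0.591, -0.104, 0.08]
ft_force: [0.4, 2.0, -1.7]
grip_width: 0.026
```

```bash
python3 - <<'E'
from h import *
report()
c=bot.camera("wrist"); cv2.imwrite("pics/w8.png",c["frame"]); np.savez("w8.npz",**c)
E
```

```text
t 9.95 cen [ 0.6 -8.2 78.9] spr [ 0.8 61.3 60.2] rig [  0.4 -64.3  93.9] tilt -15.0 yaw 73.1 F track [-0.1  2.  -1.7] w 0.0260
```

View pics/w8.png

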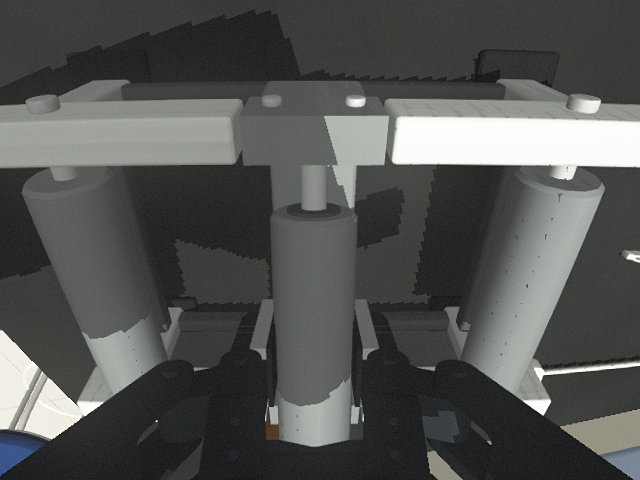

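play_rows --plan '[1.9, 0, -0.5, 0, 0, 0, 0, 0, 0, 0, 0, 0]'

```text
clock: 10.25
eef_pos: [0.5389, -0.1309, 0.0714]
tool_rot: [0.796, 0.591, -0.104, 0.08]
ft_force: [0.8, -0.2, -2.0]
grip_width: 0.0264
```

```bash
python3 - <<'E'
from h import *
report()
E
```

```text
t 10.25 cen [ 0.6 -6.3 78.9] spr [ 0.8 63.3 60.2] rig [  0.4 -62.3  93.9] tilt -15.0 yaw 73.1 F track [ 0.9  0.  -2. ] w 0.0264
```

play_rows --plan '[1.9, 0, -0.5, 0, 0, 0, 0, 0, 0, 0, 0, 0]'

```text
clock: 10.5
eef_pos: [0.5392, -0.1296, 0.0715]
tool_rot: [0.796, 0.591, -0.104, 0.08]
ft_force: [-0.3, -3.0, -1.6]
grip_width: 0.0263
```

```bash
python3 - <<'E'
from h import *
report()
E
```

```text
t 10.50 cen [ 0.5 -4.9 78.9] spr [ 0.8 64.6 60.2] rig [  0.3 -60.9  94. ] tilt -15.1 yaw 73.1 F track [ 0.5 -3.  -1.6] w 0.0263
```

play_rows --plan '[2, 0, 0, 0, 0, 0, 2, 0, 0, 0, 0, 0, 0, 0, 0, 0, 0, 0]'

```text
clock: 10.88
eef_pos: [0.5403, -0.126, 0.0704]
tool_rot: [0.796, 0.59, -0.104, 0.08]
ft_force: [-1.5, -4.8, -0.6]
grip_width: 0.0261
```

```bash
python3 - <<'E'
from h import *
report()
E
```

```text
t 10.88 cen [ 0.5 -1.2 77.9] spr [ 0.8 68.3 59.1] rig [  0.3 -57.2  93. ] tilt -15.1 yaw 73.1 F track [-0.  -5.  -0.6] w 0.0261
```

play_rows --plan '[2, 0, 0, 0, 0, 0, 2, 0, 0, 0, 0, 0, 0, 0, 0, 0, 0, 0]'

```text
clock: 11.25
eef_pos: [0.5411, -0.1231, 0.0696]
tool_rot: [0.796, 0.59, -0.105, 0.08]
ft_force: [-2.1, -8.2, -0.1]
grip_width: 0.0259
```

```bash
python3 - <<'E'
from h import *
report()
E
```

```text
t 11.25 cen [ 0.5  1.8 77. ] spr [ 0.8 71.3 58.1] rig [  0.2 -54.1  92.3] tilt -15.2 yaw 73.1 F track [ 0.4 -8.4 -0.1] w 0.0259
```

play_rows --plan '[2, 0, 0, 0, 0, 0, 1.8, 0, 0, 0, 0, 0, 0, 0, 0, 0, 0, 0]'

```text
clock: 11.62
eef_pos: [0.5419, -0.1204, 0.0688]
tool_rot: [0.796, 0.59, -0.106, 0.081]
ft_force: [-3.0, -8.8, 0.2]
grip_width: 0.0261
```

```bash
python3 - <<'E'
from h import *
report()
E
```

```text
t 11.62 cen [ 0.5  4.7 76.2] spr [ 0.8 74.1 57.2] rig [  0.2 -51.2  91.6] tilt -15.3 yaw 73.0 F track [-0.4 -9.3  0.2] w 0.0261
```

play_rows --plan '[1.6, 0, 0, 0, 0, 0, 0, 0, 0, 0, 0, 0]'

```text
clock: 11.88
eef_pos: [0.5422, -0.1193, 0.0685]
tool_rot: [0.796, 0.59, -0.106, 0.081]
ft_force: [-3.2, -10.3, 1.0]
grip_width: 0.026
```

```bash
python3 - <<'E'
from h import *
report()
c=bot.camera("wrist"); cv2.imwrite("pics/w9.png",c["frame"]); np.savez("w9.npz",**c)
E
```

```text
t 11.88 cen [ 0.4  5.8 75.9] spr [ 0.8 75.3 56.9] rig [  0.2 -50.1  91.3] tilt -15.3 yaw 73.0 F track [ -0.1 -10.8   1. ] w 0.0260
```

View pics/w9.png

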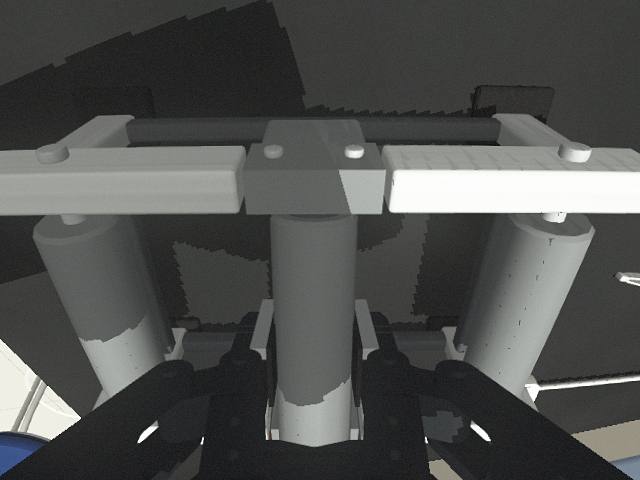

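play_rows --plan '[0.4, 0, 2.63, 0, 0.0445, 0, 0.4, 0, 2.63, 0, 0.0445, 0, 0.4, 0, 2.63, 0, 0.0445, 0, 0, 0, 0, 0, 0, 0]'

```text
clock: 12.42
eef_pos: [0.5418, -0.1204, 0.0602]
tool_rot: [0.802, 0.593, -0.053, 0.041]
ft_force: [-2.9, -10.3, -0.4]
grip_width: 0.0262
```

```bash
python3 - <<'E'
from h import *
report()
E
```

```text
t 12.43 cen [ 0.4  3.6 67.9] spr [ 0.9 75.  58.3] rig [  0.1 -53.9  75.6] tilt -7.7 yaw 73.0 F track [  0.1 -10.7  -0.4] w 0.0262
```

play_rows --plan '[1.2, 0, 0, 0, 0, 0, 0.4, 0, 2.63, 0, 0.0445, 0, 0, 0, 0, 0, 0, 0]'

```text
clock: 12.8
eef_pos: [0.5422, -0.1194, 0.0573]
tool_rot: [0.803, 0.594, -0.035, 0.028]
ft_force: [-3.3, -10.8, 0.9]
grip_width: 0.0262
```

```bash
python3 - <<'E'
from h import *
report()
E
```

```text
t 12.80 cen [ 0.5  4.4 65. ] spr [ 0.9 76.1 58.5] rig [  0.1 -53.3  70.2] tilt -5.2 yaw 73.0 F track [ -0.1 -11.3   0.9] w 0.0262
```

play_rows --plan '[0.5, 0, 2.6, 0, 0.045, 0, 0.5, 0, 2.5, 0, 0.045, 0, 0, 0, 0, 0, 0, 0]'

```text
clock: 13.18
eef_pos: [0.5423, -0.1189, 0.0519]
tool_rot: [0.804, 0.595, 0.001, 0.001]
ft_force: [-3.5, -9.7, 0.3]
grip_width: 0.0265
```

```bash
python3 - <<'E'
from h import *
report()
c=bot.camera("wrist"); cv2.imwrite("pics/w10.png",c["frame"]); np.savez("w10.npz",**c)
c=bot.camera("scene"); cv2.imwrite("pics/s10.png",cv2.resize(c["frame"][190:330,300:460],None,fx=4,fy=4,interpolation=cv2.INTER_CUBIC))
E
```

```text
t 13.18 cen [ 0.4  4.2 59.6] spr [ 0.8 76.2 59.6] rig [  0.1 -53.8  59.6] tilt -0.0 yaw 73.0 F track [ -0.6 -10.3   0.3] w 0.0265
```

View pics/w10.png

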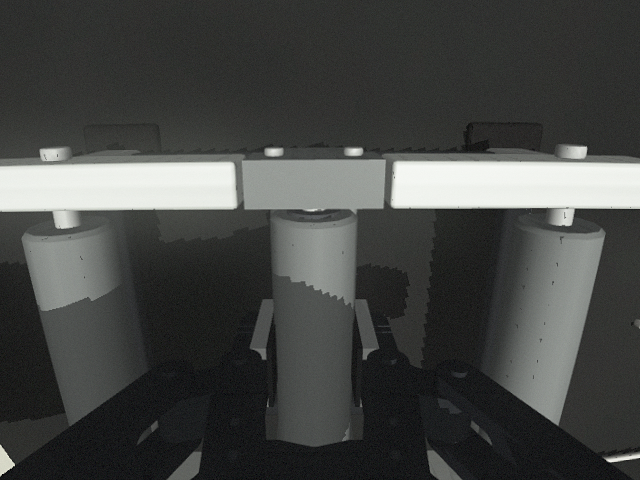

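View pics/s10.png

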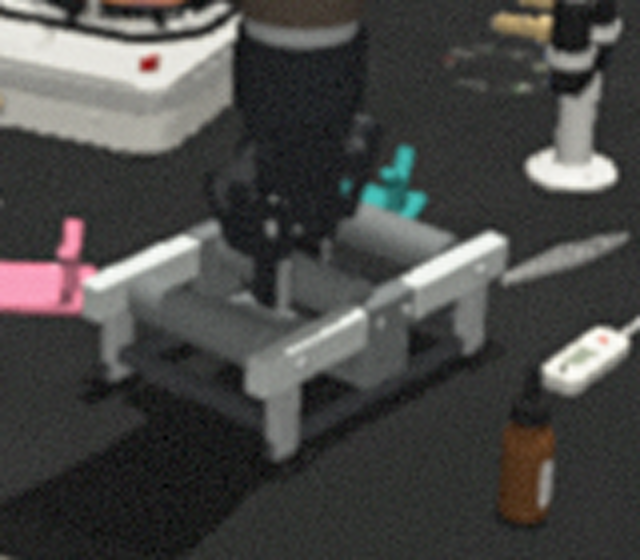

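play_rows --plan '[-2, 0, 0, 0, 0, 0, -2, 0, 0, 0, 0, 0, 0, 0, 0, 0, 0, 0]'

```text
clock: 13.65
eef_pos: [0.5417, -0.1216, 0.052]
tool_rot: [0.804, 0.595, 0.002, 0.001]
ft_force: [-3.1, -8.5, -0.4]
grip_width: 0.0261
```

```bash
python3 - <<'E'
from h import *
report()
E
```

```text
t 13.65 cen [ 0.6  1.5 59.7] spr [ 0.9 73.5 59.8] rig [  0.3 -56.5  59.6] tilt 0.1 yaw 73.1 F track [-0.5 -9.  -0.4] w 0.0261
```

play_rows --plan '[-2, 0, 0, 0, 0, 0, -2, 0, 0, 0, 0, 0, 0, 0, 0, 0, 0, 0]'

```text
clock: 14.02
eef_pos: [0.5408, -0.1245, 0.0519]
tool_rot: [0.803, 0.596, 0.002, 0.001]
ft_force: [-2.8, -6.3, -0.1]
grip_width: 0.026
```

```bash
python3 - <<'E'
from h import *
report()
E
```

```text
t 14.03 cen [ 0.6 -1.6 59.6] spr [ 0.9 70.4 59.9] rig [  0.4 -59.6  59.5] tilt 0.2 yaw 73.1 F track [-0.9 -6.8 -0.1] w 0.0260
```

play_rows --plan '[-2, 0, 0, 0, 0, 0, 0, 0, 0, 0, 0, 0]'

```text
clock: 14.28
eef_pos: [0.5404, -0.126, 0.0519]
tool_rot: [0.803, 0.596, 0.003, 0.0]
ft_force: [-2.9, -6.3, -0.9]
grip_width: 0.0261
```

play_rows --plan '[-1.5, 0, 0, 0, 0, 0, 0, 0, 0, 0, 0, 0]'

```text
clock: 14.52
eef_pos: [0.5401, -0.1269, 0.0519]
tool_rot: [0.803, 0.596, 0.003, 0.0]
ft_force: [-2.1, -4.1, -1.1]
grip_width: 0.0262
```

```bash
python3 - <<'E'
from h import *
report()
E
```

```text
t 14.53 cen [ 0.6 -4.1 59.6] spr [ 0.8 67.9 60. ] rig [  0.5 -62.1  59.3] tilt 0.3 yaw 73.1 F track [-0.9 -4.5 -1.1] w 0.0262
```

play_rows --plan '[-0.8, 0, 0.6, 0, 0, 0, 0, 0, 0.6, 0, 0, 0, 0, 0, 0, 0, 0, 0]'

```text
clock: 14.9
eef_pos: [0.5402, -0.1271, 0.0509]
tool_rot: [0.803, 0.596, 0.004, 0.0]
ft_force: [-2.4, -4.1, 0.9]
grip_width: 0.026
```

```bash
python3 - <<'E'
from h import *
report()
E
```

```text
t 14.90 cen [ 0.8 -4.3 58.6] spr [ 0.9 67.7 59. ] rig [  0.6 -62.3  58.2] tilt 0.3 yaw 73.2 F track [-1.1 -4.6  0.9] w 0.0260
```

play_rows --plan '[0, 0, 0, 0, 0, 0, 0, 0, 0, 0, 0, 0, 0, 0, 0, 0, 0, 0, 0, 0, 0, 0, 0, 0]' --hand 60

```text
clock: 15.4
eef_pos: [0.5401, -0.1269, 0.0507]
tool_rot: [0.803, 0.596, 0.004, -0.0]
ft_force: [0.1, 0.5, -0.5]
grip_width: 0.0512
```

```bash
python3 - <<'E'
from h import *
report()
c=bot.camera("wrist"); cv2.imwrite("pics/w11.png",c["frame"])
E
```

```text
t 15.40 cen [ 0.6 -4.2 58.4] spr [ 0.8 67.8 58.8] rig [  0.5 -62.2  58. ] tilt 0.4 yaw 73.2 F track [-0.   0.6 -0.5] w 0.0512
```

View pics/w11.png

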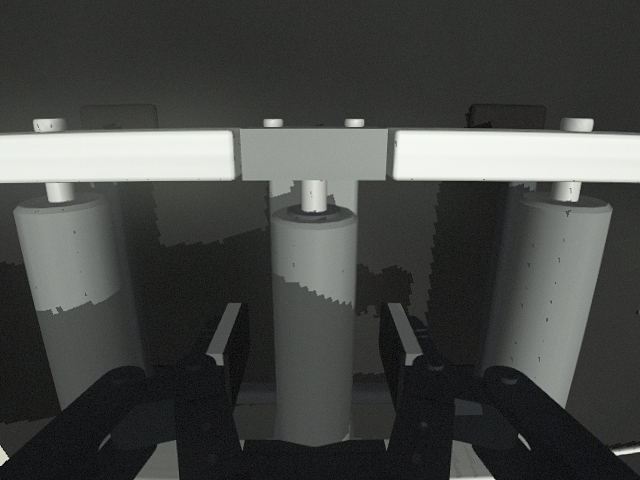

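play_rows --plan '[0, 0, -5, 0, 0, 0, 0, 0, -15, 0, 0, 0, 0, 0, -30, 0, 0, 0, 0, 0, -40, 0, 0, 0, 0, 0, -40, 0, 0, 0, 0, 0, -30, 0, 0, 0, 0, 0, 0, 0, 0, 0]'

```text
clock: 16.32
eef_pos: [0.5411, -0.1284, 0.2149]
tool_rot: [0.803, 0.596, 0.006, 0.003]
ft_force: [0.3, 0.5, 0.7]
grip_width: 0.0512
```

```bash
python3 - <<'E'
from h import *
report()
c=bot.camera("wrist"); cv2.imwrite("pics/w12.png",c["frame"]);np.savez("w12.npz",**c)
P=pix2w(c,np.stack(np.meshgrid(range(640),range(480)),-1).reshape(-1,2)).reshape(480,640,3)*1000
D=P[...,:2]-C0; X=D@ex;Y=D@ey;Z=P[...,2]
k=(abs(X)<4)&(Z>66)&(Z<76)&(abs(Y)<53); print("tube",k.sum(),np.round(np.percentile(Y[k],[0.5,99.5]),1),np.median(X[(abs(X)<13)&(Z>60)&(abs(Y)<40)]))
for y in range(-54,57,6):
    k=(abs(X)<2.5)&(abs(Y-y)<2); print(y,np.round(np.median(Z[k]),1) if k.any() else None,end=' | ')
cv2.imwrite("pics/w12c.png",cv2.resize(c["frame"][60:320,180:450],None,fx=2.2,fy=2.2,interpolation=cv2.INTER_CUBIC))
c=bot.camera("scene"); cv2.imwrite("pics/s12.png",cv2.resize(c["frame"][190:330,300:460],None,fx=4,fy=4,interpolation=cv2.INTER_CUBIC))
E
```

```text
t 16.32 cen [  2.   -5.3 222.6] spr [  2.1  66.7 223.1] rig [  1.8 -63.3 222.3] tilt 0.4 yaw 73.2 F track [0.1 0.5 0.7] w 0.0512
tube 1493 [-52.3  44.6] -0.14564185509841476
-54 69.5 | -48 70.5 | -42 70.8 | -36 71.2 | -30 71.0 | -24 71.3 | -18 71.2 | -12 71.3 | -6 71.3 | 0 71.6 | 6 283.2 | 12 71.7 | 18 72.0 | 24 71.6 | 30 72.1 | 36 72.0 | 42 72.1 | 48 62.7 | 54 62.8 |
```

View pics/w12.png

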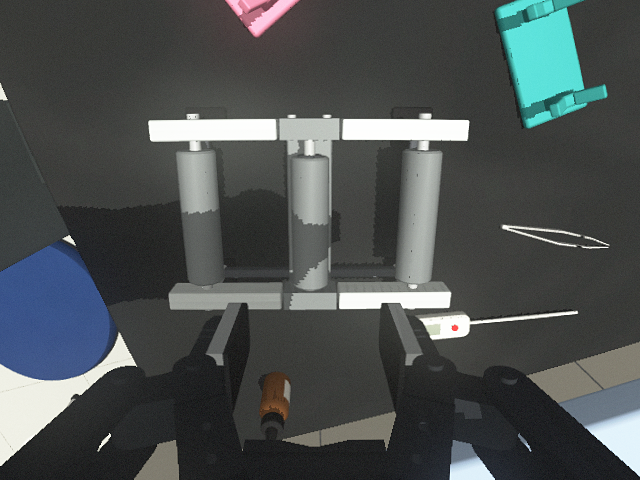

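View pics/s12.png

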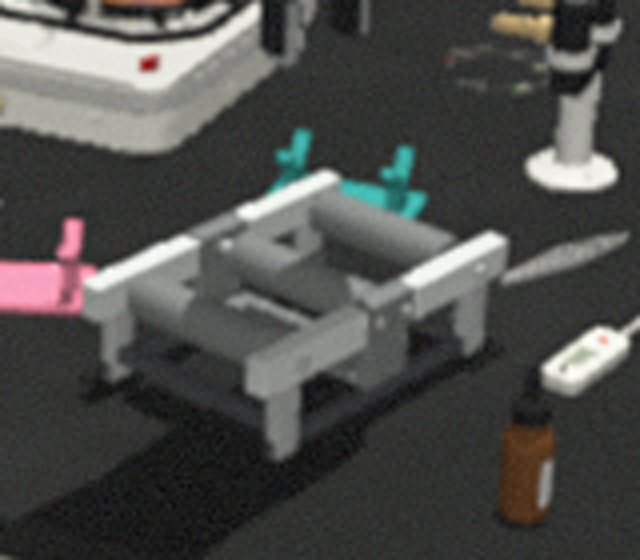

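```bash
python3 - <<'E'
from h import *
c=dict(np.load("w12.npz"))
P=pix2w(c,np.stack(np.meshgrid(range(640),range(480)),-1).reshape(-1,2)).reshape(480,640,3)*1000
D=P[...,:2]-C0; X=D@ex;Y=D@ey;Z=P[...,2]
for s in (1,-1):
    k=(Z>66)&(Z<76)&(abs(X)>25)&(abs(X)<60)&(Y*s>50); print("rail",s,np.percentile(Y[k],[1,50,99]),np.median(Z[k]))
    k=(Z>66)&(Z<76)&(abs(X)<18)&(Y*s>54); print("block",s,np.percentile(Y[k],[1,50,99]),np.median(Z[k]))
for xr in (-80,80):
  k=(abs(X-xr)<3)&(Z>60);print(xr,[np.round(np.median(Z[k&(abs(Y-y)<4)]),1) for y in (-42,-20,0,20,40)])
k=(abs(X)<3)&(Z>60)&(Z<80);print([np.round(np.median(Z[k&(abs(Y-y)<4)]),1) for y in (-42,-20,0,20,40)])
k=(abs(X)<13)&(Z>60)&(Z<80);print("Xmid",[np.round((np.percentile(X[k&(abs(Y-y)<4)],[2,98])).mean(),1) for y in (-42,-20,0,20,40)])
cv2.imwrite("pics/w12d.png",cv2.resize(c["frame"][100:320,260:360],None,fx=2.7*1,fy=2.7,interpolation=cv2.INTER_CUBIC))
E
```

```text
rail 1 [56.01778634 63.23879009 69.96132717] 70.10861388133759
block 1 [56.7198446  63.35480204 70.39008988] 70.16534125882342
rail -1 [-191.14545234  -61.9772609   -55.37933956] 69.84767253317686
block -1 [-69.6121515  -61.71851255 -54.92736143] 69.95326761226822
-80 [np.float64(72.8), np.float64(72.6), np.float64(72.7), np.float64(72.9), np.float64(72.7)]
80 [np.float64(72.7), np.float64(72.9), np.float64(72.8), np.float64(72.9), np.float64(72.8)]
[np.float64(70.8), np.float64(71.3), np.float64(71.5), np.float64(71.8), np.float64(72.0)]
Xmid [np.float64(0.2), np.float64(-0.1), np.float64(0.0), np.float64(-0.2), np.float64(0.3)]
```

View pics/w12d.png

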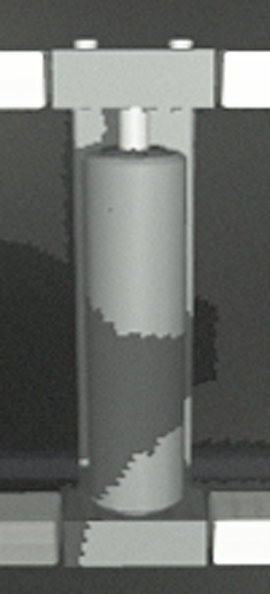

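```bash
python3 - <<'E'
from h import *
c=bot.camera("wrist")
bot.outline_of
g=c["frame"].astype(int).mean(2)
for cols in [(303,308),(311,316)]:
    print(cols,[(r,int(g[r,cols[0]:cols[1]].mean())) for r in range(134,164)])
print([(r,int(g[r,300:320].mean())) for r in range(276,312)])
print([(r,int(g[r,285:292].mean())) for r in range(134,146)])
for uv,z in [((309,140),.0702),((309,155),.071),((309,156),.071),((309,157),.071),((309,289),.0702),((309,291),.0702)]:
    p=pix2w(c,[uv],z)[0]*1000; print(uv,z,round((p[:2]-C0)@ey,2))
cv2.imwrite("pics/w13.png",cv2.resize(c["frame"][270:315,275:345],None,fx=10,fy=10,interpolation=cv2.INTER_CUBIC))
cv2.imwrite("pics/w14.png",cv2.resize(c["frame"][120:170,275:345],None,fx=10,fy=10,interpolation=cv2.INTER_CUBIC))
E
```

```text
(303, 308) [(134, 190), (135, 191), (136, 190), (137, 191), (138, 192), (139, 182), (140, 135), (141, 103), (142, 107), (143, 108), (144, 106), (145, 109), (146, 115), (147, 116), (148, 116), (149, 111), (150, 104), (151, 106), (152, 107), (153, 103), (154, 81), (155, 67), (156, 82), (157, 87), (158, 106), (159, 136), (160, 144), (161, 151), (162, 154), (163, 152)]
(311, 316) [(134, 191), (135, 191), (136, 190), (137, 190), (138, 189), (139, 196), (140, 217), (141, 237), (142, 236), (143, 236), (144, 235), (145, 235), (146, 234), (147, 235), (148, 234), (149, 235), (150, 236), (151, 235), (152, 234), (153, 236), (154, 235), (155, 178), (156, 90), (157, 106), (158, 108), (159, 139), (160, 153), (161, 169), (162, 180), (163, 177)]
[(276, 136), (277, 139), (278, 140), (279, 146), (280, 146), (281, 146), (282, 151), (283, 151), (284, 158), (285, 160), (286, 160), (287, 159), (288, 159), (289, 153), (290, 145), (291, 116), (292, 102), (293, 79), (294, 92), (295, 167), (296, 175), (297, 173), (298, 172), (299, 172), (300, 172), (301, 172), (302, 172), (303, 172), (304, 172), (305, 172), (306, 171), (307, 172), (308, 172), (309, 172), (310, 175), (311, 151)]
[(134, 191), (135, 190), (136, 189), (137, 191), (138, 192), (139, 181), (140, 116), (141, 75), (142, 79), (143, 83), (144, 81), (145, 77)]
(309, 140) 0.0702 56.18
(309, 155) 0.071 46.45
(309, 156) 0.071 45.79
(309, 157) 0.071 45.13
(309, 289) 0.0702 -51.1
(309, 291) 0.0702 -52.72
```

View pics/w13.png

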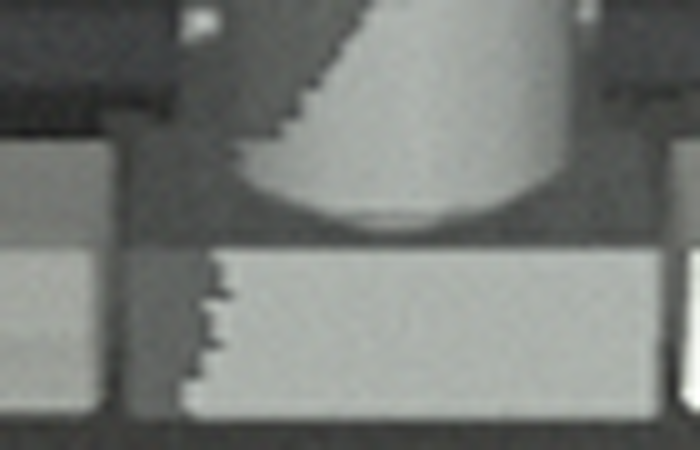

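View pics/w14.png

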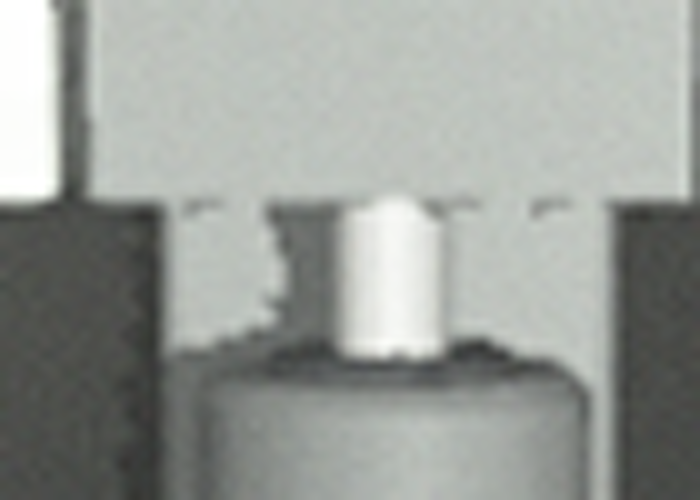

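```bash
python3 - <<'E'
from h import *
c=bot.camera("top"); cv2.imwrite("pics/top9.png",c["frame"])
for q in ["dye_bottle","hex_dish","wax_jar"]:
    for d in bot.outline_of(q,"top")[:2]: print(q,d["p"],d["point"])
E
```

```text
dye_bottle 0.56 [272.6, 263.6]
hex_dish 0.87 [214.7, 246.6]
wax_jar 0.72 [209.4, 194.8]
```

View pics/top9.png

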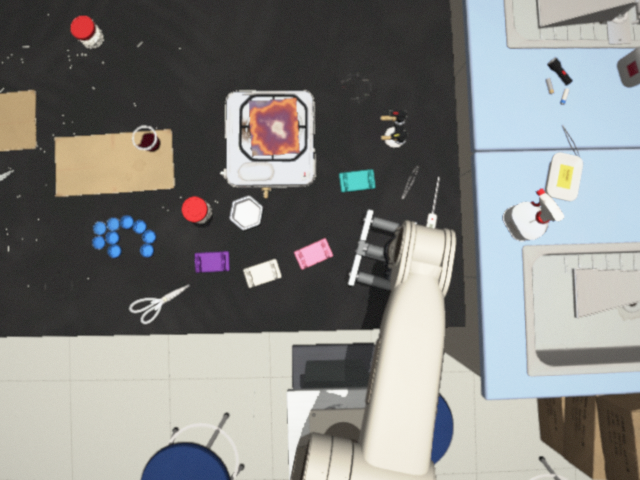

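```bash
python3 -c "
from workcell import bot
print(bot.job_done(), bot.get_obs()['clock'])"
```

```text
the job is handed in; nothing more can be done
the job is handed in; nothing more can be done
```

The roller is back in the track, and I handed the job in at about 17 s, with the gripper open and well clear. I took it from the white cradle and put the sprung pin into the +y socket at a 15° tilt. I then squeezed the spring about 12.5 mm, swung the rigid end down between the blocks, let it spring back into the −y socket and released it.

**Force:** the highest push I measured was about 11 N, under the 20 N limit.

**Yoke position:** by feel, the yoke sits almost at the middle. The pin touched the socket bottom at about +63.4 mm, which puts the yoke roughly 0.4 mm off centre, and the images agreed.

**Seating:** in the last wrist picture the gap from tube to block is about 12 mm at the sprung end and 2 mm at the rigid end. These are the sizes expected when both pins are fully seated.

**Checks that did not agree fully:**
- The roller lies slightly tilted, about 0.8°. The rigid end measures about 58 mm high and the sprung end about 59 mm, so it rests low within the play of the sockets.
- The tube's midpoint from the depth data alone was about 0.8 mm off the expected seated place. The same method had read about 1.2 mm off in the same direction when the roller lay in its cradle.

**Other things:** the dish and jar are where they were. The last top view hid the bottle behind the arm, and the network's report for it there was wrong. The wrist and scene pictures just before still showed it standing in its place.

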